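# Seat a pump shaft in its V-saddles against the back stop

## Robot

A 7-joint arm with a two-finger parallel gripper is mounted at the origin on the work surface. World frame = base frame: x ahead of the robot, y to its left, z up, the work surface at z = 0. Lengths are in m, angles in rad, forces in N, time in s.
With the tool pointing down it reaches from about 0.4 to 0.85 m from the base axis. Payload 6.9 kg.
Tool frame: the origin (TCP) lies midway between the tips of the shut fingers; the grasp point (between the pads) lies 19 mm behind it (r.hold_point_z is the distance from the TCP to the grasp point, in m); z points along the fingers, y is the line along which they close (so a half turn about z gives the same grasp; the last joint's range is limited). The gripper opens to 85 mm and grips with 20 to 120 N. Pads are 22 mm wide; open, the fingers measure 114 mm over their backs; the gripper's body (76 mm by 85 mm) begins 54 mm behind the grasp point. The pads swing forward as they close: fully open they stand 13 mm farther back than shut.
Start: joints at [-1.026, 0.507, -0.238, 1.5, 0.126, 1.149, -0.155], TCP at [0.266, 0.566, 0.209] pointing down, gripper open.
Joint ranges: [-3.08, 3.08], [-0.24, 2.05], [-1.43, 1.35], [0, 2.5], [-1.52, 4.66], [0.17, 1.96], [-2.89, 2.89]. Speed limits (rad/s): [2.39, 2.39, 3.14, 3.14, 3.14, 3.14, 3.14].

## Interface

Orientations are given as [roll, pitch, yaw] about the fixed x, y, z axes, in that order (R = Rz(yaw) Ry(pitch) Rx(roll)).
In Python, from plant import r gives the robot as it stands.
- The arm moves only by the shell command python3 -m handwheel 'ROWS'. ROWS is JSON, a list of rows, each a list of 7 numbers: the closure in counts, from 0 (fully open) to 255 (shut), then the shift along the world's x, y, z in units of 50 mm (1.0 is 50 mm), then the turn, a rotation vector about the world's x, y, z in units of 8 degrees (1.0 is 8 degrees). A call has exactly 8 rows; each row shifts and turns the commanded pose from where the row before left it; what a row does not reach is not made up. A row lasts 1/8 s, in which the tool goes at most 62.5 mm and 10.7 degrees, less where a joint would pass 70% of its speed; a pose out of reach is approached as far as the arm can. A call is refused whole if a number of a shift passes 1 or a number of a turn 1, either way. A call with a gripper value outside its range is refused whole. The fingers move at their own pace and stop on an object; the grip force is fixed at half the most. Time passes only in rows, so rows that do not move let the fingers close, or fill a call up. It gives the time, the measured TCP pose, the force, the opening and the grip force at its end, in the units of the state.
- r.read_state(): the state, without advancing time (a new reading comes with each control period).
- r.snapshot(name): name is "scene" or "top" or "wrist"; returns the picture (400x640x3 uint8, red, green, blue); there is no depth.
- r.camera_info(name): a dict with "vertical_fov" (degrees; the focal length in pixels is half the picture's height over the tangent of half this angle, whatever the lens; pixels are square), "cx", "cy" (the principal point, pixels), "R" (3x3) and "t" (3): a world point X has camera coordinates R X + t. Camera axes: x right, y down, z forward; pixel columns grow to the right and rows downward; lengths in m; the calibration is good to about 2 mm. A picture is of the moment at which its call begins: read the wrist's pose just before it. camera_info takes no time and is no camera call; for the wrist camera it gives the pose at the moment of the call.
- r.hand_in(): hands the job in; it is judged then, once.
The state is a dict: "time_s": time; "qpos": joint angles; "joint_velocities": joint speeds; "joint_efforts": joint torques, N m; "tool_pos": TCP position; "tool_rot": TCP orientation; "wrist_force": force on the tool from outside, world axes, zero at the start; "wrist_torque": the same for the moment, N m; "width": finger opening in m; "grip_force": force on a finger pad.
Only numpy, scipy, OpenCV 4.12 (cv2) and the standard library are available. Lean on these libraries where they do the work, as an engineer would, in place of code of your own. Each camera call takes 0.05 s, during which the arm holds its last target. There are 200 camera calls.

## Task

Take the pump shaft from the wooden rest and lay it gently in the two V-saddles of the steel fixture, thick plain end towards the back stop but stopping clearly short of it (about 15 mm), so that it settles on both flanks. Then push it along the saddles until it is fully home against the back stop, and hold it pressed there for a second with a light, steady push (about 10 N, never a shove) that also bears down a little, so that it sits hard on both flanks and the stop at once and is not pinched up off the saddles; then let go and leave it lying seated. Leave the other things on the bench alone.

Things in the scene. Friction and masses are not known exactly. Their poses are not given: they have to be found in the camera images.
- shaft: Loose bright metal pump shaft, 0.38 to 0.6 kg. x axis along the shaft, from the thin dark threaded tail (14 mm diameter, 25 mm long) to the thick plain end (thick part 22 mm diameter, 150 mm long). Origin on its axis at the middle of the thick part. It starts level on the wooden rest, axis 40 mm above the bench. It may roll about its axis: only its x direction matters.
- shaft_center (a point): Middle of the shaft's thick part, on its axis (same point as the shaft's origin): the place to grasp, 22 mm wide.
- shaft_end (a point): Centre of the flat face of the thick plain end, 75 mm from the middle along the shaft's +x.
- shaft_tail (a point): Centre of the flat face of the thin tail, 100 mm from the middle along the shaft's -x. It can be pushed with shut fingers; pressed against the stop by a purely level or rising push, the shaft is easily held by friction between finger and stop and lifts off the flanks; 2 to 4 N downwards with the push keeps it down.
- rest: Wooden rest fixed to the bench, 150 mm long (x) by 56 mm wide, base board 12 mm thick. Two blocks 18 mm long, 36 mm wide, centred 58 mm either side of its middle along x, carry the shaft; tops at 29 mm, 4 mm ridges either side. Between them 17 mm is free below the shaft. Origin at the centre of its underside.
- fixture: Dark steel fixture fixed to the bench. x axis runs along the saddles towards the back stop, z up; origin on the bench midway between the two V-saddles. Base plate 12 mm thick, 80 mm wide, from x = -88 to +117 mm. Saddles 20 mm thick, centred at x = -50 and +50 mm (80 mm clear between them). A shaft pushed home overhangs the base's -x end by a little, tail face free to push on.
- saddle_mid (a point): Point midway between the saddles on the axis of a seated shaft, 60 mm above the fixture's origin. Each saddle is a 90 degree V, mouth 37 mm wide, top edges about 63 mm above the bench. Friction on the flanks is not known: sliding the shaft along takes 2 to 7 N.
- flank_left: The sloping 45 degree steel flanks on the fixture's +y side, one on each saddle (one rigid part with the fixture; its origin and axes are those of the fixture).
- flank_right: The sloping 45 degree flanks on the fixture's -y side (origin and axes of the fixture).
- stop: Upright steel back stop at the fixture's +x end, 14 mm thick, 34 mm wide, top 78 mm above the bench; rigid. Its origin and axes are those of the fixture.
- stop_face (a point): Point of the stop's flat face that meets the centre of the shaft's thick end: x = 85 mm, 60 mm above the bench in the fixture's frame. The fully home shaft has its middle 10 mm to the stop side of saddle_mid.
- impeller: Bystander: loose black plastic impeller, 72 mm diameter, 22 mm high; origin at the centre of its underside.
- grease_jar: Bystander: closed white jar with black cap, 60 mm diameter, 60 mm high; origin at the centre of its underside.
- spanner: Bystander: steel spanner lying flat, 160 mm long along its x; origin at its middle on the bench.
- driver: Bystander: screwdriver with red handle lying flat along its x, handle to -x; origin at its middle on the bench.
There are look-alikes about, which are no part of the job. Of the things shaped like the shaft, the metal one is meant.

How it is judged:
On the way, in this order (a step that is already met when the one before it is completed fails the run):
1. the shaft lies in both saddles on both flanks, thick end towards the stop and more than 6 mm short of it (contact force between shaft and flank_left above 0.4 N and contact force between shaft and flank_right above 0.4 N and angle between the x axis of shaft and the x axis of fixture, either way round below 0.03 rad and z of shaft_center in the frame of saddle_mid between -0.002 and 0.002 m and x of shaft_end in the frame of stop_face between -0.03 and -0.006 m), for 0.2 s.
2. the shaft is pressed against the back stop with more than 3 N while resting on both flanks (contact force between shaft and flank_left above 0.4 N and contact force between shaft and flank_right above 0.4 N and angle between the x axis of shaft and the x axis of fixture, either way round below 0.03 rad and z of shaft_center in the frame of saddle_mid between -0.002 and 0.002 m and x of shaft_end in the frame of stop_face above -0.002 m and contact force between shaft and stop above 3 N), for 0.5 s.
At the end, for the whole second after the job is handed in: the shaft lies at rest in both saddles, touching both flanks, its axis within 0.03 rad of the fixture's and within 2 mm of the seated height, its thick end within 2 mm of the back stop's face (contact force between shaft and flank_left above 0.4 N and contact force between shaft and flank_right above 0.4 N and angle between the x axis of shaft and the x axis of fixture, either way round below 0.03 rad and z of shaft_center in the frame of saddle_mid between -0.002 and 0.002 m and x of shaft_end in the frame of stop_face between -0.002 and 0.002 m and linear speed of shaft below 0.01 m/s).
It fails at once if the shaft is pushed against the back stop with more than 25 N (contact force between shaft and stop above 25 N).
It fails at once if the shaft is dropped or forced onto the flanks (more than 35 N on one side) (contact force between shaft and flank_left above 35 N or contact force between shaft and flank_right above 35 N).
It fails at once if a bystander (impeller, jar, spanner or screwdriver) is moved more than 15 mm (distance of any of impeller, grease_jar, spanner, driver from where it was at the start of the episode above 0.015 m).
It also fails if it takes over 67 s, if anything falls off the work surface, if the arm or the gripper's body presses on something with over 40 N, if the wrist force passes 120 N, or if a joint passes its speed limit or range.

## Working session

There is one attempt and no reset: what is moved stays moved. The work goes in short steps, Python scripts to look and compute and a shell command to move; the robot and the scene stay as the last step left them, time stands still between calls to the robot, and variables do not carry over. Pictures are saved under pics/ and viewed, at most 10 in all, crops included, and the job is handed in when it is done.

```bash
mkdir -p pics; cat > h.py <<'E'
import numpy as np,cv2
from plant import r
def snap(n,f):
    im=r.snapshot(n); cv2.imwrite('pics/'+f,im[:,:,::-1]); return im
def px2w(c,u,v,z):
    f=200/np.tan(np.radians(c['vertical_fov'])/2)
    R=np.array(c['R']);t=np.array(c['t'])
    d=R.T@np.array([(u-c['cx'])/f,(v-c['cy'])/f,1]); o=-R.T@t
    return o+d*(z-o[2])/d[2]
def w2px(c,X):
    f=200/np.tan(np.radians(c['vertical_fov'])/2)
    p=np.array(c['R'])@np.array(X)+np.array(c['t'])
    return c['cx']+f*p[0]/p[2],c['cy']+f*p[1]/p[2]
E
python3 - <<'E'
from h import *
import json
snap('top','top1.png');snap('scene','scene1.png')
for n in('top','scene'):
    c=r.camera_info(n);print(n,c)
s=r.read_state();print(s['tool_pos'],s['tool_rot'],s['width'],s['wrist_force'],r.hold_point_z)
E
```

```text
top {'vertical_fov': 42.5993533584999, 'cx': 313.24852763498143, 'cy': 204.69756154431676, 'R': array([[ 0.01490034, -0.99986814, -0.00645657],
       [-0.99462978, -0.01416024, -0.10252363],
       [ 0.10241869,  0.00794953, -0.99470961]]), 't': array([4.57190136e-04, 5.69297867e-01, 1.59776764e+00])}
scene {'vertical_fov': 49.964941148698266, 'cx': 326.5296916632924, 'cy': 193.12010455128996, 'R': array([[-0.72244969,  0.69126995, -0.01457084],
       [ 0.55411661,  0.56624849, -0.61017819],
       [-0.41354713, -0.44889699, -0.7921302 ]]), 't': array([ 0.37715582, -0.27918466,  1.57894525])}
[0.26598431 0.56504568 0.20842447] [-3.14001253e+00  3.17535197e-05  2.70176050e+00] 0.08561720873873326 [-0.68023967  0.66448269 -0.22591483] 0.0187
```

View pics/top1.png

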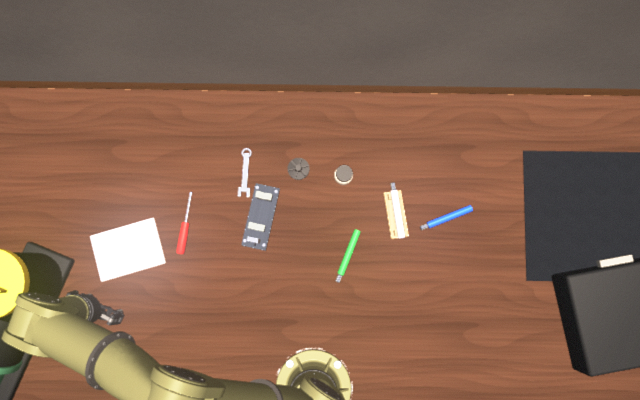

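View pics/scene1.png

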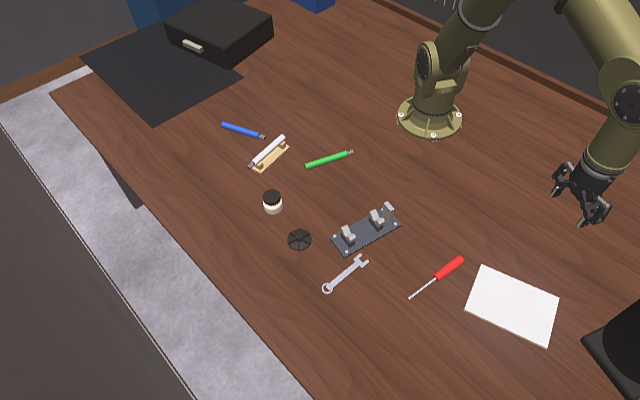

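Top view: shaft candidates are the bright one on the wooden rest (397,210), a blue one (447,217) and a green one (348,255). Only the bright one is metal and on the rest. The fixture is at (261,217). I'll check both in one enlarged crop.

```bash
python3 - <<'E'
from h import *
a=cv2.imread('pics/top1.png')
f=lambda x,y:cv2.resize(a[y:y+80,x:x+53],None,fx=7.5,fy=7.5,interpolation=cv2.INTER_CUBIC)
cv2.imwrite('pics/crop1.png',np.hstack([f(235,177),f(370,172)]))
E
```

```text
(no output)
```

View pics/crop1.png

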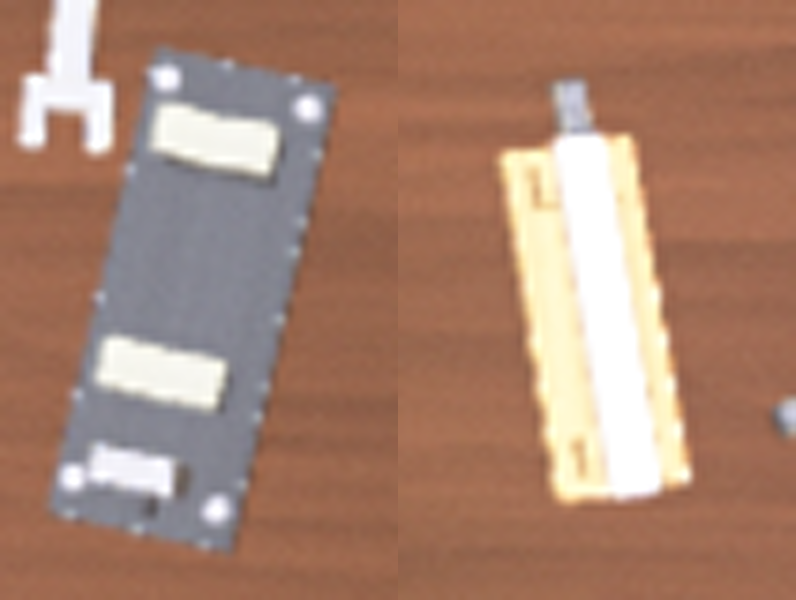

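The left half shows the fixture with its stop at the lower end (133,471 in the crop), towards the robot. The right half shows a bright metal shaft on the rest, with the dark tail at the top (570,83) and the thick end at the bottom (635,492). So the shaft keeps its direction and needs only a small yaw change.

```bash
python3 - <<'E'
from h import *
c=r.camera_info('top')
L=lambda x,y,z:px2w(c,235+x/7.5-.43,177+y/7.5-.43,z)[:2]
S=lambda x,y,z:px2w(c,370+(x-397.5)/7.5-.43,172+y/7.5-.43,z)[:2]
e=S(635,492,.045);j=S(583,135,.045);t=S(570,83,.04)
print('shaft end',e,'junc',j,'tail',t,'len',np.linalg.norm(e-j),np.linalg.norm(e-t),'mid',(e+j)/2,'yaw',np.arctan2(*(e-t)[::-1]))
s1=L(214,141,.06);s2=L(160,374,.06);st=L(133,471,.075)
print('sad',s1,s2,'d',np.linalg.norm(s1-s2),'mid',(s1+s2)/2,'yaw',np.arctan2(*(s2-s1)[::-1]),'stop',st,np.linalg.norm(st-(s1+s2)/2))
B=[L(*p,.012) for p in((157,47),(335,90),(235,550),(50,515))]
m1=(B[0]+B[1])/2;m2=(B[2]+B[3])/2;u=(m2-m1)/np.linalg.norm(m2-m1)
print('base len',np.linalg.norm(m2-m1),'w',np.linalg.norm(B[0]-B[1]),'origin',m1+u*.088,'yaw',np.arctan2(u[1],u[0]))
R=cv2.Rodrigues(np.array([0.,0,0]))
s=r.read_state();y=s['tool_rot'][2];print('tool x dir yaw (z down): R x-axis',y)
E
```

```text
shaft end [ 0.46977123 -0.26713309] junc [ 0.61909823 -0.24573705] tail [ 0.64180245 -0.24104507] len 0.15085205879652905 0.1739980603437169 mid [ 0.54443473 -0.25643507] yaw -2.9910923459420538
sad [0.59308553 0.16534646] [0.49579049 0.18526203] d 0.09931241068004766 mid [0.54443801 0.17530424] yaw 2.9396890737364223 stop [0.45510812 0.19346079] 0.09115639859880525
base len 0.20294695129253357 w 0.07887939348436063 origin [0.5440357  0.17450328] yaw 2.9475704284440813
tool x dir yaw (z down): R x-axis 2.7017605006012193
```

```bash
python3 -m handwheel '[[0,0.35,-1,0,0,0,0.26],[0,0.35,-1,0,0,0,0.26],[0,0.35,-1,0,0,0,0.26],[0,0.35,-1,0,0,0,0.26],[0,0.35,-1,0,0,0,0.26],[0,0.35,-1,0,0,0,0.26],[0,0.35,-1,0,0,0,0.26],[0,0.35,-1,0,0,0,0.26]]'
python3 -m handwheel '[[0,0.35,-1,0,0,0,0.26],[0,0.35,-1,0,0,0,0.26],[0,0.35,-1,0,0,0,0.26],[0,0.35,-1,0,0,0,0.26],[0,0.35,-1,0,0,0,0.26],[0,0.35,-1,0,0,0,0.26],[0,0.35,-1,0,0,0,0.26],[0,0,0,0,0,0,0.26]]'
python3 - <<'E'
from h import *
s=r.read_state();c=r.camera_info('wrist');snap('wrist','w1.png');print(s['tool_pos'],s['tool_rot'],s['qpos'])
for X in((.544,-.2565,.04),(.470,-.267,.051),(.6418,-.241,.04)):print(w2px(c,X))
E
```

```text
time_s: 1.1
tool_pos: [0.4063, 0.1637, 0.2091]
tool_rot: [-3.141, -0.0, 2.993]
wrist_force: [1.3, -0.3, -0.2]
width: 0.0853
grip_force: 0.0
time_s: 2.1
tool_pos: [0.5284, -0.1895, 0.2082]
tool_rot: [-3.14, -0.001, -3.006]
wrist_force: [-0.1, 0.3, -0.9]
width: 0.0853
grip_force: 0.0
[ 0.52842866 -0.18948832  0.2082346 ] [-3.13982978e+00 -1.35829979e-03 -3.00594242e+00] [ 0.3525679   0.40430132 -0.07867054  1.67392818  0.03781205  1.06531593
  1.96833136]
(np.float64(261.79745044561486), np.float64(178.12343080093385))
(np.float64(255.48498233962763), np.float64(115.24203421524864))
(np.float64(267.8711926233124), np.float64(250.05509446761766))
```

View pics/w1.png

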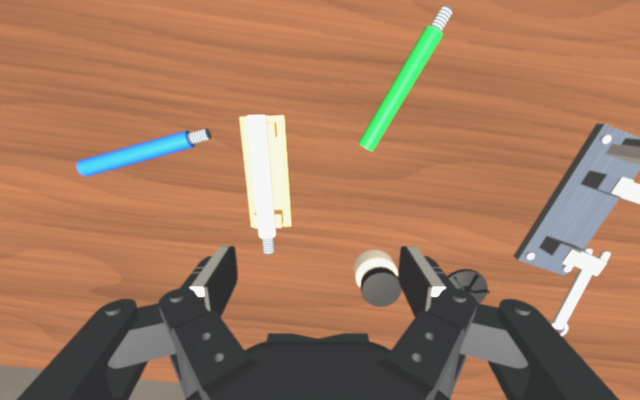

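The wrist view shows the shaft from its thick end (257,116) to its tail (268,252). That is within 2-3 px of the prediction, so I'm moving over it.

```bash
python3 -m handwheel '[[0,0.1,-0.45,-0.4,0,0,0],[0,0.1,-0.45,-0.4,0,0,0],[0,0.1,-0.45,-0.4,0,0,0],[0,0,0,-0.4,0,0,0],[0,0,0,0,0,0,0],[0,0,0,0,0,0,0],[0,0,0,0,0,0,0],[0,0,0,0,0,0,0]]'
python3 - <<'E'
from h import *
s=r.read_state();c=r.camera_info('wrist');snap('wrist','w2.png');print(s['tool_pos'],s['tool_rot'],s['wrist_force'])
for X in((.544,-.2565,.04),(.470,-.267,.051),(.6418,-.241,.04)):print(w2px(c,X))
E
```

```text
time_s: 3.15
tool_pos: [0.544, -0.252, 0.1299]
tool_rot: [-3.141, 0.001, -3.0]
wrist_force: [0.2, -0.1, -0.4]
width: 0.0858
grip_force: 0.0
[ 0.5439649  -0.25195125  0.12992249] [-3.14087375e+00  1.04460990e-03 -3.00023746e+00] [ 0.19637926 -0.10779002 -0.43244303]
(np.float64(312.43776086152116), np.float64(190.38514819980375))
(np.float64(311.706934102829), np.float64(108.55620462814586))
(np.float64(314.4744307977985), np.float64(279.64096480290664))
```

View pics/w2.png

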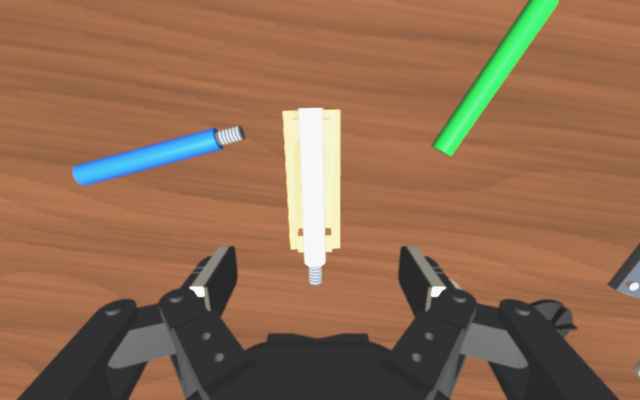

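```bash
python3 - <<'E'
from h import *
c=r.camera_info('wrist')
e=px2w(c,311.5,108,.051);t=px2w(c,316,283.5,.04);d=t-e;d=d[:2];u=d/np.linalg.norm(d)
print(e,t,np.linalg.norm(d),'mid',e[:2]+u*.075,'yaw',np.arctan2(-u[1],-u[0]))
E
```

```text
[ 0.46947272 -0.26724975  0.051     ] [ 0.64609526 -0.23878257  0.04      ] 0.1789019296025505 mid [ 0.54351714 -0.25531562] yaw -2.9817917124822344
```

```bash
python3 -m handwheel '[[0,0,-0.07,-0.45,0,0,0.1],[0,0,0,-0.45,0,0,0],[0,0,0,-0.45,0,0,0],[0,0,0,-0.4,0,0,0],[0,0,0,-0.25,0,0,0],[0,0,0,-0.16,0,0,0],[0,0,0,0,0,0,0],[0,0,0,0,0,0,0]]'
python3 -m handwheel '[[120,0,0,0,0,0,0],[160,0,0,0,0,0,0],[200,0,0,0,0,0,0],[255,0,0,0,0,0,0],[255,0,0,0,0,0,0],[255,0,0,0,0,0,0],[255,0,0,0,0,0,0],[255,0,0,0,0,0,0]]'
```

```text
time_s: 4.2
tool_pos: [0.544, -0.2557, 0.0218]
tool_rot: [-3.141, 0.001, -2.987]
wrist_force: [0.8, -0.4, -0.7]
width: 0.0852
grip_force: 0.0
time_s: 5.2
tool_pos: [0.5438, -0.256, 0.0218]
tool_rot: [-3.141, 0.001, -2.987]
wrist_force: [-1.2, -0.2, 5.6]
width: 0.0165
grip_force: 55.8
```

```bash
python3 -m handwheel '[[255,0,0,0.1,0,0,0],[255,0,0,0.2,0,0,0],[255,0,0,0.2,0,0,0],[255,0,0,0.3,0,0,0],[255,0,0,0.4,0,0,0],[255,0,0,0.4,0,0,0],[255,0,0,0.4,0,0,0],[255,0,0,0,0,0,0]]'
python3 - <<'E'
from h import *
s=r.read_state();print(s['wrist_force'],s['wrist_torque'],s['width'],s['tool_pos'])
a=snap('wrist','w3.png');b=r.snapshot('scene')
c=r.camera_info('wrist')
p=w2px(r.camera_info('scene'),s['tool_pos']);u,v=map(int,p);print(p)
k=cv2.resize(b[v-65:v+65,u-65:u+65],(400,400),interpolation=cv2.INTER_CUBIC)
cv2.imwrite('pics/w3b.png',np.hstack([a[:,120:520],k])[:,:,::-1])
E
```

```text
time_s: 6.2
tool_pos: [0.5448, -0.256, 0.1234]
tool_rot: [-3.139, 0.003, -2.987]
wrist_force: [-1.0, 0.5, -5.3]
width: 0.0158
grip_force: 53.9
[-1.02118992  0.51647543 -5.29951527] [ 0.00852743  0.02160085 -0.00642493] 0.015812075666271633 [ 0.54475757 -0.25602605  0.12344364]
(np.float64(265.4106953963591), np.float64(131.2381586377165))
```

View pics/w3b.png

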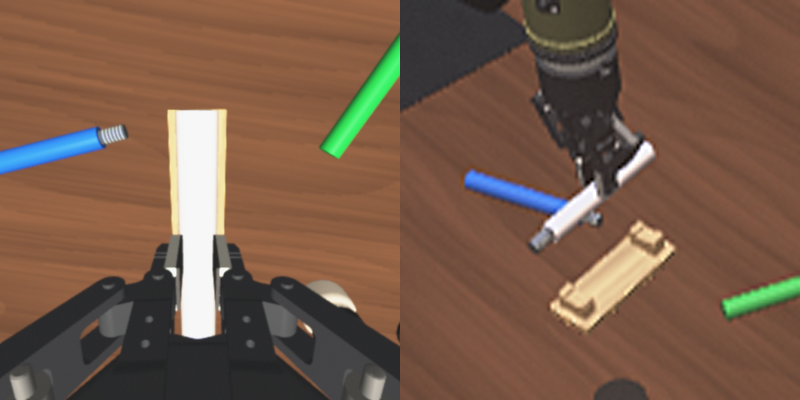

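The shaft is held level at its middle and the rest is empty below it. At the rest it was aligned with the tool. I'm carrying it to just beside the fixture for a second measurement there.

```bash
python3 -m handwheel '[[255,0,0.3,0.2,0,0,-0.2],[255,0,0.6,0.2,0,0,-0.3],[255,0,0.7,0,0,0,-0.3],[255,0,0.7,0,0,0,-0.3],[255,0,0.7,0,0,0,-0.3],[255,0,0.7,0,0,0,-0.3],[255,0,0.7,0,0,0,-0.3],[255,0,0.7,0,0,0,-0.3]]'
python3 -m handwheel '[[255,0,0.6,0,0,0,-0.2],[255,0,0.3,0,0,0,0],[255,0,0,0,0,0,0],[255,0,0,0,0,0,0],[255,0,0,0,0,0,0],[255,0,0,0,0,0,0],[255,0,0,0,0,0,0],[255,0,0,0,0,0,0]]'
python3 - <<'E'
from h import *
s=r.read_state();c=r.camera_info('wrist');a=snap('wrist','w4.png');print(s['tool_pos'],s['tool_rot'],s['width'],s['wrist_force'])
u=np.array([np.cos(2.945),np.sin(2.945)]);o=np.array([.5443,.175])
for x,z in((-50,.06),(50,.06),(85,.078)):print(w2px(c,[*(o+u*x/1000),z]))
cv2.imwrite('pics/w4b.png',cv2.resize(a[0:300,260:640],(760,600),interpolation=cv2.INTER_CUBIC)[:,:,::-1])
E
```

```text
time_s: 7.3
tool_pos: [0.5428, 0.0007, 0.1402]
tool_rot: [-3.141, -0.002, 2.974]
wrist_force: [0.8, -0.0, -4.8]
width: 0.0162
grip_force: 54.2
time_s: 8.3
tool_pos: [0.5436, 0.0444, 0.1412]
tool_rot: [3.142, 0.0, 2.947]
wrist_force: [-0.2, -0.4, -4.8]
width: 0.016
grip_force: 54.2
[0.54363925 0.04437591 0.14121061] [3.14157415e+00 5.66935742e-05 2.94730651e+00] 0.015951193380379286 [-0.24562807 -0.4118828  -4.76944564]
(np.float64(451.15892810130697), np.float64(219.30557052783973))
(np.float64(468.41839883565444), np.float64(109.73110467820423))
(np.float64(488.5887683877218), np.float64(60.920326997730086))
```

View pics/w4b.png

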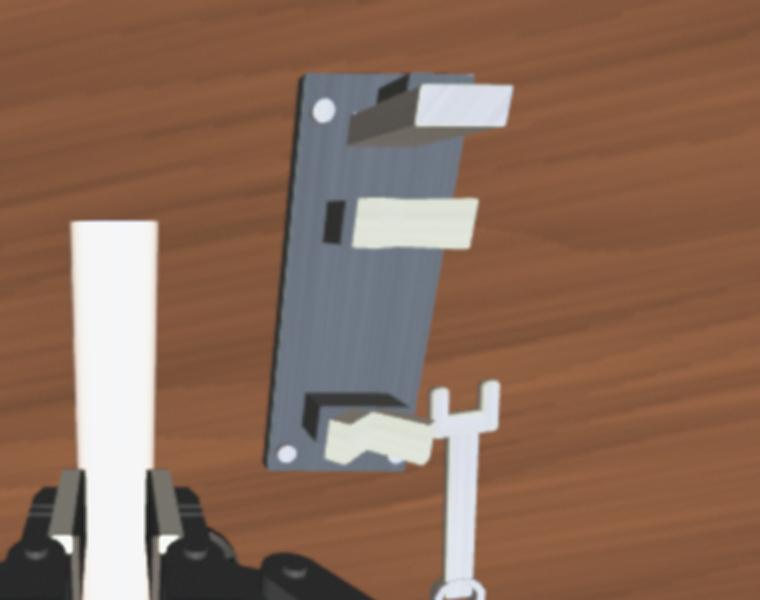

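The crop shows the far (stop-side) saddle centred at (414,223), the near saddle at (380,442) and the stop top at (463,105). The held shaft's thick end is centred at (114,221).

```bash
python3 - <<'E'
from h import *
c=r.camera_info('wrist');s=r.read_state();tp=s['tool_pos'][:2]
P=lambda x,y,z:px2w(c,260+x/2-.25,y/2-.25,z)[:2]
q=lambda pts,z:np.mean([P(*p,z) for p in pts],0)
far=q([(357,198),(478,199),(469,248),(352,247)],.063)
near=q([(332,418),(436,424),(425,465),(325,462)],.063)
st=q([(420,84),(513,85),(503,127),(415,126)],.078)
d=far-near;u=d/np.linalg.norm(d);m=(far+near)/2
print('far',far,'near',near,'d',np.linalg.norm(d),'mid',m,'yaw',np.arctan2(u[1],u[0]),'stop rel',(st-m)@u,(st-m)@[-u[1],u[0]])
e=P(114,221,s['tool_pos'][2]+.0182+.011*.9)
T=s['tool_rot'][2];ux=np.array([np.cos(T),np.sin(T)])
print('end rel tcp along/lat',(e-tp)@ux,(e-tp)@[-ux[1],ux[0]])
f2=[P(71,221,s['tool_pos'][2]+.0182),P(157,221,s['tool_pos'][2]+.0182)];print('diam',np.linalg.norm(f2[0]-f2[1]))
for yaw,o in((2.943,(m+np.array([.5443,.175]))/2),):
    U=np.array([np.cos(yaw),np.sin(yaw)]);t=o-.005*U;print('mid avg',o,'target mid',t,'shift units',(t-tp)/.05)
E
```

```text
far [0.49600314 0.18188161] near [0.59324775 0.16240203] d 0.0991764510727499 mid [0.54462544 0.17214182] yaw 2.9438939776712885 stop rel 0.09152432386240525 -0.003517386494897731
end rel tcp along/lat 0.07521916739256933 -0.00017075587490128822
diam 0.021761030702251234
mid avg [0.54446272 0.17357091] target mid [0.54936445 0.17258446] shift units [0.1146461  2.56322909]
```

```bash
python3 -m handwheel '[[255,0.05,0.4,0,0,0,0],[255,0.06,0.6,0,0,0,0],[255,0,0.6,0,0,0,-0.02],[255,0,0.6,0,0,0,0],[255,0,0.36,-0.2,0,0,0],[255,0,0,-0.5,0,0,0],[255,0,0,-0.4,0,0,0],[255,0,0,-0.2,0,0,0]]'
python3 -m handwheel '[[255,0,0,0,0,0,0],[255,0,0,0,0,0,0],[255,0,0,0,0,0,0],[255,0,0,0,0,0,0],[255,0,0,0,0,0,0],[255,0,0,0,0,0,0],[255,0,0,0,0,0,0],[255,0,0,0,0,0,0]]'
python3 - <<'E'
from h import *
s=r.read_state();a=snap('wrist','w5.png');print(s['tool_pos'],s['tool_rot'],s['width'],s['wrist_force'])
cv2.imwrite('pics/w5b.png',cv2.resize(a[0:270,220:420],None,fx=2.2*1.3,fy=2.2,interpolation=cv2.INTER_CUBIC)[:,:,::-1])
E
```

```text
time_s: 9.35
tool_pos: [0.5483, 0.1724, 0.0745]
tool_rot: [-3.14, -0.002, 2.945]
wrist_force: [0.9, 0.1, -4.5]
width: 0.0161
grip_force: 54.3
time_s: 10.35
tool_pos: [0.5491, 0.1725, 0.0761]
tool_rot: [-3.142, -0.0, 2.945]
wrist_force: [-0.2, 0.0, -5.4]
width: 0.016
grip_force: 54.3
[0.54911326 0.17248691 0.07614124] [-3.14152616e+00 -4.56571302e-05  2.94473421e+00] 0.016035091386104615 [-0.16495613  0.04890394 -5.38703757]
```

View pics/w5b.png

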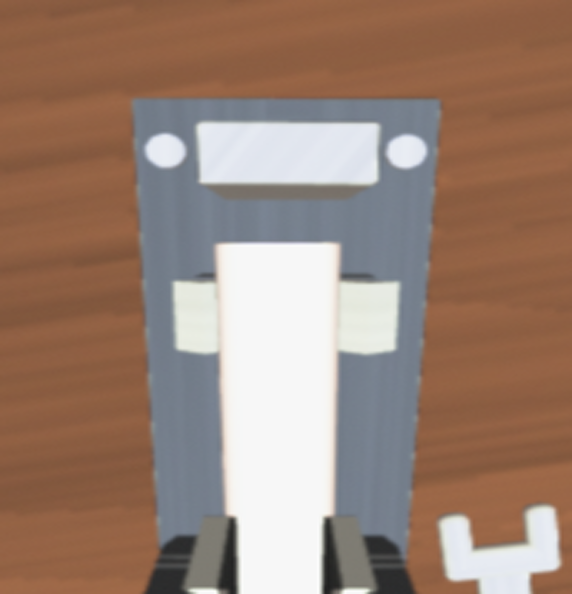

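The shaft end is centred at column 278 and the saddle at 286, with the stop at 287. So the shaft sits a little to the left; I'm computing by how much.

```bash
python3 - <<'E'
from h import *
c=r.camera_info('wrist');s=r.read_state();tp=s['tool_pos']
P=lambda x,y,z:px2w(c,220+x/2.86-.3,y/2.2-.3,z)[:2]
U=np.array([np.cos(2.944),np.sin(2.944)]);V=np.array([-U[1],U[0]])
for n,p in dict(end=P(278,243,tp[2]+.028),saddle=P(286,316,.063),stopface=P(288,184,.078),shaftnear=P(279,480,tp[2]+.029)).items():
    d=p-tp[:2];print(n,d@U,d@V)
E
```

```text
end 0.07523719246203148 -0.0001970307718199718
saddle 0.05472771583477912 -0.0019177888650095509
stopface 0.08903950843948857 -0.002087827450756419
shaftnear 0.020878149545214424 -0.00035407455092070056
```

```bash
python3 -m handwheel '[[255,0.006,0.034,-0.1,0,0,0],[255,0,0,-0.15,0,0,0],[255,0,0,-0.15,0,0,0],[255,0,0,-0.1,0,0,0],[255,0,0,-0.06,0,0,0],[255,0,0,-0.03,0,0,0],[255,0,0,0,0,0,0],[255,0,0,0,0,0,0]]'
python3 -m handwheel '[[255,0,0,-0.005,0,0,0],[255,0,0,-0.005,0,0,0],[255,0,0,-0.005,0,0,0],[255,0,0,-0.005,0,0,0],[255,0,0,-0.005,0,0,0],[255,0,0,0,0,0,0],[255,0,0,0,0,0,0],[255,0,0,0,0,0,0]]'
```

```text
time_s: 11.4
tool_pos: [0.5496, 0.1742, 0.0469]
tool_rot: [3.141, 0.0, 2.945]
wrist_force: [-0.5, -0.3, -5.2]
width: 0.0162
grip_force: 54.3
time_s: 12.4
tool_pos: [0.5494, 0.1742, 0.0454]
tool_rot: [-3.142, -0.0, 2.945]
wrist_force: [0.1, -0.1, -4.9]
width: 0.0161
grip_force: 54.3
```

```bash
python3 -m handwheel '[[255,0,0,-0.01,0,0,0],[255,0,0,-0.01,0,0,0],[255,0,0,-0.01,0,0,0],[255,0,0,-0.005,0,0,0],[255,0,0,0,0,0,0],[255,0,0,0,0,0,0],[255,0,0,0,0,0,0],[255,0,0,0,0,0,0]]'
```

```text
time_s: 13.4
tool_pos: [0.5494, 0.1742, 0.0437]
tool_rot: [-3.142, -0.0, 2.945]
wrist_force: [0.5, 0.2, -4.5]
width: 0.0161
grip_force: 54.3
```

```bash
python3 -m handwheel '[[255,0,0,-0.005,0,0,0],[255,0,0,-0.005,0,0,0],[255,0,0,-0.005,0,0,0],[255,0,0,0,0,0,0],[255,0,0,0,0,0,0],[255,0,0,0,0,0,0],[255,0,0,0,0,0,0],[255,0,0,0,0,0,0]]'
```

```text
time_s: 14.4
tool_pos: [0.5494, 0.1742, 0.0429]
tool_rot: [-3.142, -0.0, 2.945]
wrist_force: [0.0, -0.8, -4.7]
width: 0.0158
grip_force: 54.5
```

```bash
python3 -m handwheel '[[255,0,0,-0.005,0,0,0],[255,0,0,-0.005,0,0,0],[255,0,0,-0.005,0,0,0],[255,0,0,0,0,0,0],[255,0,0,0,0,0,0],[255,0,0,0,0,0,0],[255,0,0,0,0,0,0],[255,0,0,0,0,0,0]]'
```

```text
time_s: 15.4
tool_pos: [0.5494, 0.1742, 0.0423]
tool_rot: [-3.142, 0.0, 2.945]
wrist_force: [-1.7, -1.1, 1.0]
width: 0.0161
grip_force: 56.2
```

```bash
python3 -m handwheel '[[255,0,0,-0.005,0,0,0],[255,0,0,-0.005,0,0,0],[255,0,0,0,0,0,0],[255,0,0,0,0,0,0],[255,0,0,0,0,0,0],[255,0,0,0,0,0,0],[255,0,0,0,0,0,0],[255,0,0,0,0,0,0]]'
```

```text
time_s: 16.4
tool_pos: [0.5495, 0.1741, 0.0421]
tool_rot: [-3.142, 0.0, 2.945]
wrist_force: [-3.9, -2.1, 5.8]
width: 0.0159
grip_force: 57.8
```

Contact was made gently, with about 11 N in total. Now releasing and lifting.

```bash
python3 -m handwheel '[[200,0,0,0,0,0,0],[190,0,0,0,0,0,0],[170,0,0,0,0,0,0],[150,0,0,0,0,0,0],[120,0,0,0,0,0,0],[120,0,0,0,0,0,0],[120,0,0,0,0,0,0],[120,0,0,0,0,0,0]]'
python3 - <<'E'
from h import *
s=r.read_state();a=snap('wrist','w6.png');b=r.snapshot('scene')
c=r.camera_info('wrist')
k=cv2.resize(b[190:270,320:420],(500,400),interpolation=cv2.INTER_CUBIC)
cv2.imwrite('pics/w6b.png',np.hstack([a[:,170:470],k])[:,:,::-1])
E
```

```text
time_s: 17.4
tool_pos: [0.5495, 0.1742, 0.0417]
tool_rot: [3.142, 0.0, 2.945]
wrist_force: [0.3, 0.2, 0.0]
width: 0.0452
grip_force: 0.0
```

View pics/w6b.png

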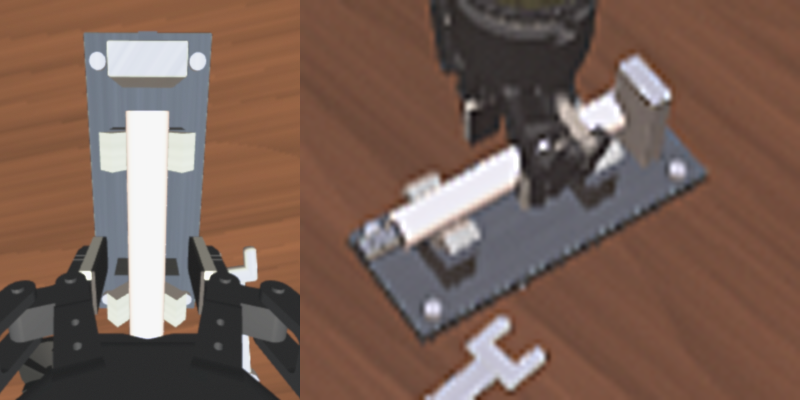

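The shaft lies in both saddles, with its end at (148,110) and about 14 mm short of the stop. Lifting clear, closing the fingers and moving behind the tail.

```bash
python3 -m handwheel '[[120,0,0,0.1,0,0,0],[120,0,0,0.3,0,0,0],[120,0,0,0.4,0,0,0],[120,0,0,0.4,0,0,0],[120,0,0,0.4,0,0,0],[255,0.3,-0.06,0,0,0,0],[255,0.5,-0.1,0,0,0,0],[255,0.5,-0.1,0,0,0,0]]'
python3 -m handwheel '[[255,0.5,-0.1,0,-0.05,-0.25,0],[255,0.5,-0.1,0,-0.05,-0.25,0],[255,0.37,-0.074,0,-0.05,-0.25,0],[255,0,0,-0.2,-0.05,-0.25,0],[255,0,0,-0.4,-0.05,-0.23,0],[255,0,0,-0.4,0,0,0],[255,0,0,-0.3,0,0,0],[255,0,0,-0.1,0,0,0]]'
```

```text
time_s: 18.5
tool_pos: [0.6158, 0.1606, 0.1215]
tool_rot: [-3.141, 0.0, 2.945]
wrist_force: [0.7, 1.2, 0.2]
width: -0.0002
grip_force: 0.0
time_s: 19.5
tool_pos: [0.6826, 0.1475, 0.0507]
tool_rot: [-3.14, 0.174, 2.945]
wrist_force: [0.3, 0.4, -0.7]
width: 0.0004
grip_force: 0.0
```

```bash
python3 -m handwheel '[[255,-0.1,0.02,0,0,0,0],[255,-0.1,0.02,0,0,0,0],[255,-0.08,0.016,0,0,0,0],[255,-0.04,0.008,0,0,0,0],[255,-0.02,0.004,0,0,0,0],[255,-0.02,0.004,0,0,0,0],[255,-0.02,0.004,0,0,0,0],[255,-0.02,0.004,0,0,0,0]]'
```

```text
time_s: 20.5
tool_pos: [0.6629, 0.1515, 0.0516]
tool_rot: [-3.141, 0.175, 2.945]
wrist_force: [-0.2, 0.3, -0.6]
width: -0.0
grip_force: 0.0
```

```bash
python3 -m handwheel '[[255,-0.02,0.004,0,0,0,0],[255,-0.02,0.004,0,0,0,0],[255,-0.02,0.004,0,0,0,0],[255,-0.02,0.004,0,0,0,0],[255,-0.02,0.004,0,0,0,0],[255,0,0,0,0,0,0],[255,0,0,0,0,0,0],[255,0,0,0,0,0,0]]'
```

```text
time_s: 21.5
tool_pos: [0.658, 0.1525, 0.0517]
tool_rot: [-3.141, 0.175, 2.945]
wrist_force: [-0.6, 0.0, 0.5]
width: -0.0
grip_force: 0.0
```

```bash
python3 -m handwheel '[[255,-0.02,0.004,0,0,0,0],[255,-0.02,0.004,0,0,0,0],[255,-0.02,0.004,0,0,0,0],[255,-0.02,0.004,0,0,0,0],[255,0,0,0,0,0,0],[255,0,0,0,0,0,0],[255,0,0,0,0,0,0],[255,0,0,0,0,0,0]]'
python3 - <<'E'
from h import *
b=r.snapshot('scene')
cv2.imwrite('pics/s7.png',cv2.resize(b[190:270,320:420],(750,600),interpolation=cv2.INTER_CUBIC)[:,:,::-1])
E
```

```text
time_s: 22.5
tool_pos: [0.654, 0.1533, 0.0517]
tool_rot: [-3.141, 0.175, 2.945]
wrist_force: [0.8, 0.0, -0.6]
width: -0.0001
grip_force: 0.0
```

View pics/s7.png

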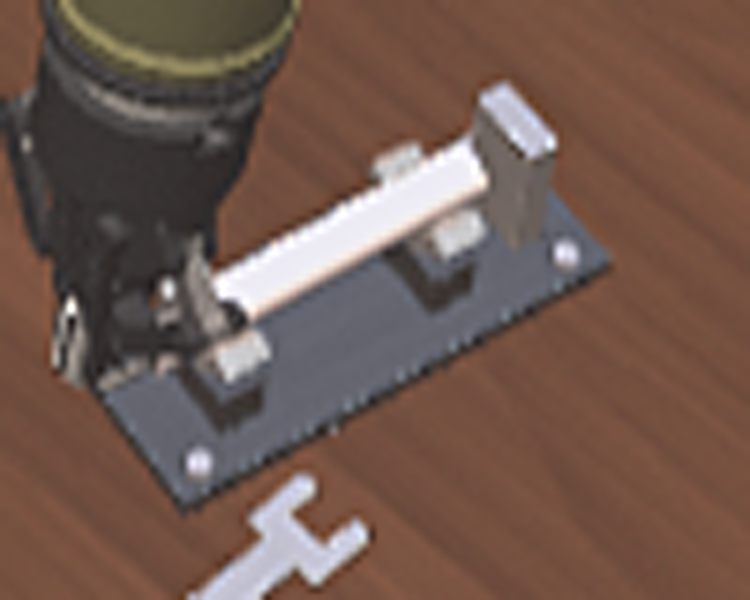

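That was the last picture I'm allowed to view; it shows the finger at the tail and the shaft still short of the stop. From here I'll sample brightness along the axis numerically to get the gap.

```bash
cat >> h.py <<'E'
U=np.array([np.cos(2.944),np.sin(2.944)]);V=np.array([-U[1],U[0]]);O=np.array([.5495,.1742])+.0047*U
def prof(n='wrist'):
    c=r.camera_info(n);a=r.snapshot(n).astype(np.float32)
    X=np.arange(40,100,1.5);out=[]
    for x in X:
        p=[w2px(c,[*(O+U*x/1000+V*l),.070]) for l in(-.004,0,.004)]
        out.append(int(np.mean([cv2.remap(a,np.float32([[q[0]]]),np.float32([[q[1]]]),1).mean() for q in p])))
    print([(float(x),o) for x,o in zip(X,out)])
E
python3 -c "
from h import *
prof()"
```

```text
[(40.0, 0), (41.5, 0), (43.0, 0), (44.5, 0), (46.0, 0), (47.5, 0), (49.0, 0), (50.5, 0), (52.0, 0), (53.5, 0), (55.0, 0), (56.5, 0), (58.0, 0), (59.5, 0), (61.0, 0), (62.5, 0), (64.0, 0), (65.5, 0), (67.0, 0), (68.5, 0), (70.0, 0), (71.5, 0), (73.0, 0), (74.5, 0), (76.0, 0), (77.5, 0), (79.0, 0), (80.5, 0), (82.0, 0), (83.5, 0), (85.0, 0), (86.5, 0), (88.0, 0), (89.5, 0), (91.0, 0), (92.5, 0), (94.0, 0), (95.5, 0), (97.0, 0), (98.5, 0)]
```

```bash
python3 -c "
from h import *
prof('scene')
print(r.read_state()['wrist_force'])
c=r.camera_info('scene')
a=cv2.imread('pics/w6b.png')[:,300:]
print([(float(x),int(cv2.remap(a,np.float32([[ (q[0]-320)*5]]),np.float32([[(q[1]-190)*5]]),1).mean())) for x in np.arange(60,100,1.5) for q in [w2px(c,[*(O+U*x/1000),.070])]])"
```

```text
[(40.0, 237), (41.5, 237), (43.0, 238), (44.5, 239), (46.0, 238), (47.5, 238), (49.0, 241), (50.5, 241), (52.0, 239), (53.5, 238), (55.0, 240), (56.5, 243), (58.0, 242), (59.5, 239), (61.0, 239), (62.5, 242), (64.0, 246), (65.5, 245), (67.0, 244), (68.5, 221), (70.0, 175), (71.5, 127), (73.0, 107), (74.5, 97), (76.0, 100), (77.5, 103), (79.0, 103), (80.5, 102), (82.0, 100), (83.5, 94), (85.0, 107), (86.5, 152), (88.0, 193), (89.5, 212), (91.0, 205), (92.5, 198), (94.0, 197), (95.5, 198), (97.0, 203), (98.5, 198)]
[ 0.82002661  0.99545086 -0.26815032]
[(60.0, 243), (61.5, 243), (63.0, 247), (64.5, 250), (66.0, 251), (67.5, 252), (69.0, 225), (70.5, 167), (72.0, 109), (73.5, 83), (75.0, 92), (76.5, 102), (78.0, 103), (79.5, 103), (81.0, 102), (82.5, 95), (84.0, 92), (85.5, 110), (87.0, 163), (88.5, 206), (90.0, 215), (91.5, 207), (93.0, 198), (94.5, 197), (96.0, 203), (97.5, 214), (99.0, 213)]
```

```bash
python3 -m handwheel '[[255,-0.02,0.004,0,0,0,0],[255,-0.02,0.004,0,0,0,0],[255,-0.02,0.004,0,0,0,0],[255,-0.01,0.002,0,0,0,0],[255,-0.01,0.002,0,0,0,0],[255,0,0,0,0,0,0],[255,0,0,0,0,0,0],[255,0,0,0,0,0,0]]'
python3 -c "
from h import *
s=r.read_state();print(s['wrist_force'],(s['tool_pos'][:2]-O)@U)
prof('scene')"
```

```text
time_s: 23.65
tool_pos: [0.6499, 0.1541, 0.0517]
tool_rot: [-3.141, 0.175, 2.945]
wrist_force: [1.1, 0.5, -0.3]
width: 0.0001
grip_force: 0.0
[ 1.07547956  0.47921002 -0.27130669] -0.10711048413233847
[(40.0, 237), (41.5, 237), (43.0, 238), (44.5, 239), (46.0, 238), (47.5, 238), (49.0, 241), (50.5, 241), (52.0, 239), (53.5, 238), (55.0, 240), (56.5, 243), (58.0, 242), (59.5, 239), (61.0, 239), (62.5, 242), (64.0, 246), (65.5, 245), (67.0, 244), (68.5, 221), (70.0, 175), (71.5, 127), (73.0, 106), (74.5, 97), (76.0, 100), (77.5, 103), (79.0, 103), (80.5, 102), (82.0, 99), (83.5, 94), (85.0, 107), (86.5, 152), (88.0, 193), (89.5, 212), (91.0, 205), (92.5, 198), (94.0, 197), (95.5, 198), (97.0, 203), (98.5, 198)]
```

```bash
python3 -m handwheel '[[255,-0.01,0.002,0,0,0,0],[255,-0.01,0.002,0,0,0,0],[255,-0.01,0.002,0,0,0,0],[255,-0.01,0.002,0,0,0,0],[255,-0.01,0.002,0,0,0,0],[255,0,0,0,0,0,0],[255,0,0,0,0,0,0],[255,0,0,0,0,0,0]]'
python3 -c "
from h import *
s=r.read_state();print(s['wrist_force'],(s['tool_pos'][:2]-O)@U,(s['tool_pos'][:2]-O)@V)
prof('scene')"
```

```text
time_s: 24.7
tool_pos: [0.6474, 0.1546, 0.0516]
tool_rot: [-3.141, 0.175, 2.945]
wrist_force: [0.3, 0.5, -0.1]
width: -0.0001
grip_force: 0.0
[ 0.3308315   0.51732044 -0.10074643] -0.10457882000210665 1.1358618490262466e-06
[(40.0, 237), (41.5, 237), (43.0, 238), (44.5, 239), (46.0, 238), (47.5, 239), (49.0, 241), (50.5, 241), (52.0, 239), (53.5, 238), (55.0, 240), (56.5, 243), (58.0, 242), (59.5, 239), (61.0, 239), (62.5, 242), (64.0, 246), (65.5, 245), (67.0, 244), (68.5, 221), (70.0, 175), (71.5, 127), (73.0, 106), (74.5, 97), (76.0, 100), (77.5, 102), (79.0, 103), (80.5, 102), (82.0, 100), (83.5, 94), (85.0, 107), (86.5, 152), (88.0, 193), (89.5, 212), (91.0, 205), (92.5, 198), (94.0, 197), (95.5, 198), (97.0, 203), (98.5, 198)]
```

```bash
python3 -c "
from h import *
c=r.camera_info('scene')
a=cv2.imread('pics/w6b.png')[:,300:]
print([(int(x),cv2.remap(a,np.float32([[ (q[0]-320)*5]]),np.float32([[(q[1]-190)*5]]),1).ravel().tolist()) for x in np.arange(-125,-60,2.5) for q in [w2px(c,[*(O+U*x/1000),.066])]])
s=r.read_state();cw=r.camera_info('wrist')
print([w2px(cw,[*(O+U*x/1000),.067]) for x in(-104,-80,-50,0,50)])
"
```

```text
[(-125, [64, 79, 115]), (-122, [64, 79, 116]), (-120, [61, 77, 114]), (-117, [61, 76, 112]), (-115, [62, 81, 120]), (-112, [62, 79, 117]), (-110, [53, 62, 80]), (-107, [46, 46, 52]), (-105, [125, 117, 118]), (-102, [190, 177, 171]), (-100, [164, 152, 153]), (-97, [139, 130, 130]), (-95, [157, 143, 143]), (-92, [161, 149, 151]), (-90, [169, 151, 152]), (-87, [139, 133, 138]), (-85, [145, 136, 138]), (-82, [101, 88, 91]), (-80, [142, 134, 144]), (-77, [244, 238, 240]), (-75, [252, 244, 245]), (-72, [244, 235, 238]), (-70, [244, 235, 238]), (-67, [243, 234, 237]), (-65, [243, 234, 237]), (-62, [243, 234, 237])]
[(np.float64(316.74042605910313), np.float64(244.6444841381855)), (np.float64(316.6919025217201), np.float64(210.11153734860832)), (np.float64(316.6205792384315), np.float64(159.3526009747003)), (np.float64(316.4647040759217), np.float64(48.42027857878355)), (np.float64(316.233526843703), np.float64(-116.10257959930314))]
```

```bash
python3 -c "
from h import *
a=r.snapshot('wrist')
for v in range(195,300,4): print(v,[int(a[v,u].mean()) for u in range(280,356,4)])
"
```

```text
195 [99, 98, 98, 98, 123, 241, 246, 246, 246, 246, 246, 246, 246, 243, 129, 99, 99, 98, 98]
199 [95, 93, 92, 91, 112, 240, 246, 246, 246, 246, 246, 246, 246, 242, 115, 96, 96, 96, 97]
203 [93, 92, 92, 92, 108, 240, 246, 246, 246, 246, 246, 246, 246, 242, 117, 97, 97, 95, 96]
207 [97, 97, 97, 96, 103, 239, 246, 246, 246, 246, 246, 246, 246, 241, 98, 94, 93, 92, 92]
211 [96, 98, 99, 98, 98, 132, 244, 246, 246, 246, 246, 246, 245, 141, 93, 94, 96, 98, 100]
215 [98, 97, 95, 94, 94, 93, 130, 175, 160, 182, 165, 164, 134, 102, 105, 107, 108, 108, 108]
219 [93, 93, 94, 93, 94, 96, 131, 129, 177, 197, 179, 130, 136, 105, 105, 103, 103, 101, 101]
223 [97, 98, 99, 99, 101, 102, 118, 182, 220, 222, 219, 174, 121, 102, 102, 102, 104, 104, 104]
227 [102, 102, 103, 103, 102, 101, 111, 217, 198, 174, 190, 208, 116, 105, 105, 106, 105, 106, 105]
231 [101, 102, 102, 103, 102, 104, 112, 207, 146, 137, 142, 202, 113, 104, 102, 102, 100, 99, 98]
235 [104, 104, 105, 105, 106, 106, 117, 111, 136, 118, 112, 111, 110, 99, 100, 102, 102, 102, 102]
239 [105, 103, 102, 100, 100, 99, 108, 109, 108, 37, 67, 110,
[... 622 characters left out ...]
54, 151, 99, 41, 40, 39, 93, 99]
271 [98, 97, 49, 40, 40, 40, 41, 131, 247, 127, 160, 247, 66, 39, 41, 41, 40, 70, 98]
275 [96, 55, 39, 55, 50, 51, 45, 39, 199, 126, 154, 71, 40, 56, 53, 49, 44, 40, 80]
279 [90, 41, 40, 42, 86, 69, 40, 40, 44, 124, 118, 40, 39, 42, 90, 68, 41, 41, 46]
283 [39, 39, 41, 39, 40, 41, 41, 40, 44, 125, 118, 40, 41, 40, 40, 41, 41, 40, 41]
287 [40, 40, 41, 40, 40, 41, 40, 40, 44, 124, 118, 40, 40, 41, 40, 39, 41, 39, 41]
291 [41, 38, 40, 40, 39, 40, 39, 40, 54, 124, 113, 44, 41, 40, 39, 40, 40, 40, 40]
295 [41, 41, 40, 39, 40, 41, 40, 40, 61, 124, 113, 50, 41, 41, 41, 40, 39, 40, 40]
299 [36, 37, 36, 38, 38, 39, 39, 41, 62, 124, 114, 61, 40, 39, 39, 38, 39, 37, 37]
```

```bash
python3 -c "
from h import *
from scipy.spatial.transform import Rotation as Ro
c=r.camera_info('wrist');s=r.read_state()
print('cam',-np.array(c['R']).T@np.array(c['t']),s['tool_pos'])
R=Ro.from_euler('xyz',s['tool_rot']).as_matrix()
for z in(0,-.01,-.019,-.03,-.04):
  print(z,[tuple(round(float(k)) for k in w2px(c,s['tool_pos']+R@[x,0,z])) for x in(-.011,0,.011)])
"
```

```text
cam [0.54555737 0.17539918 0.20150537] [0.64742903 0.15459362 0.0516719 ]
0 [(317, 246), (317, 231), (317, 215)]
-0.01 [(317, 254), (317, 238), (317, 221)]
-0.019 [(317, 261), (317, 244), (317, 227)]
-0.03 [(317, 271), (317, 254), (317, 236)]
-0.04 [(317, 282), (317, 264), (317, 244)]
```

```bash
python3 -c "
from h import *
from scipy.spatial.transform import Rotation as Ro
c=r.camera_info('scene')
R=Ro.from_euler('xyz',[-3.141,.175,2.945]).as_matrix();T=np.array([.654,.1533,.0517])
for z in(0,-.01,-.019,-.03,-.04,-.06):
  print(z,[tuple(round(float(k)) for k in (np.array(w2px(c,T+R@[x,y,z]))-[320,190])*7.5) for x,y in((-.011,0),(0,0),(.011,0),(0,-.015),(0,.015))])
print('tail',(np.array(w2px(c,[*(O-U*.105),.06]))-[320,190])*7.5)
"
```

```text
0 [(51, 406), (76, 395), (100, 384), (54, 366), (97, 425)]
-0.01 [(55, 390), (79, 379), (104, 368), (57, 350), (101, 409)]
-0.019 [(58, 376), (83, 365), (107, 354), (61, 336), (105, 394)]
-0.03 [(62, 358), (87, 347), (112, 336), (65, 317), (109, 376)]
-0.04 [(66, 341), (91, 330), (116, 319), (69, 301), (113, 360)]
-0.06 [(73, 307), (99, 296), (124, 285), (76, 267), (122, 326)]
tail [ 89.55179734 375.70390482]
```

No contact force yet, and the shaft hasn't moved. The wrist image suggests the tips are riding above the tail. I'm backing off, going 18 mm lower where there is free space beyond the base, and approaching again.

```bash
python3 -m handwheel '[[255,0.2,-0.04,0,0,0,0],[255,0.2,-0.04,0,0,0,0],[255,0.1,-0.02,0,0,0,0],[255,0,0,-0.12,0,0,0],[255,0,0,-0.12,0,0,0],[255,0,0,-0.12,0,0,0],[255,0,0,0,0,0,0],[255,0,0,0,0,0,0]]'
python3 - <<'E'
from h import *
a=r.snapshot('wrist')
for v in range(205,285,4): print(v,[int(a[v,u].mean()) for u in range(292,344,4)])
a=r.snapshot('scene').mean(2).astype(int)
print('scene'); 
for v in range(216,250,2): print(v,a[v,322:360:2].tolist())
E
```

```text
time_s: 25.8
tool_pos: [0.6724, 0.1497, 0.0337]
tool_rot: [-3.141, 0.175, 2.945]
wrist_force: [-0.3, -0.2, -0.4]
width: 0.0003
grip_force: 0.0
205 [98, 99, 100, 125, 220, 227, 228, 224, 193, 112, 103, 103, 101]
209 [102, 104, 104, 204, 176, 145, 140, 147, 188, 169, 102, 103, 102]
213 [101, 101, 104, 151, 135, 171, 183, 164, 127, 162, 105, 105, 106]
217 [103, 104, 104, 132, 224, 221, 223, 223, 210, 113, 105, 103, 101]
221 [105, 105, 105, 197, 173, 133, 129, 139, 185, 155, 99, 99, 100]
225 [100, 101, 100, 101, 138, 178, 197, 168, 126, 103, 102, 103, 101]
229 [100, 102, 102, 103, 102, 104, 106, 103, 102, 103, 103, 102, 102]
233 [101, 101, 101, 101, 100, 100, 98, 98, 100, 100, 100, 101, 101]
237 [99, 99, 99, 101, 109, 108, 39, 67, 109, 108, 100, 99, 100]
241 [99, 99, 98, 102, 109, 108, 37, 67, 109, 109, 97, 99, 100]
245 [96, 45, 42, 73, 109, 108, 36, 60, 110, 109, 43, 41, 60]
249 [56, 39, 40, 83, 109, 108, 40, 59, 109, 109, 50, 40, 41]
253 [80, 81, 84, 102, 108, 109, 36, 55, 110, 109, 86, 81, 82]
257 [80, 83, 85, 106, 109, 108, 36, 52, 109, 109, 95, 85, 84]
261 [39, 39, 40, 105, 109, 107
[... 1130 characters left out ...]
1, 45, 53, 46, 37, 56, 99, 123, 252, 241, 238, 210, 132, 140, 165, 101, 104]
236 [69, 117, 53, 43, 58, 71, 81, 155, 73, 131, 148, 215, 149, 141, 191, 202, 207, 100, 104]
238 [121, 92, 53, 43, 77, 76, 74, 123, 78, 136, 138, 69, 102, 95, 209, 198, 131, 101, 105]
240 [160, 187, 48, 52, 62, 65, 44, 54, 67, 101, 153, 69, 54, 102, 189, 92, 91, 104, 102]
242 [122, 151, 49, 49, 52, 52, 53, 52, 62, 62, 91, 88, 58, 73, 97, 71, 49, 105, 104]
244 [53, 127, 62, 45, 50, 58, 57, 61, 67, 84, 107, 104, 95, 60, 56, 56, 62, 105, 105]
246 [80, 109, 58, 60, 69, 87, 82, 88, 106, 104, 103, 102, 106, 68, 66, 92, 108, 102, 105]
248 [82, 92, 71, 84, 85, 84, 86, 73, 99, 104, 101, 103, 100, 105, 107, 104, 105, 107, 96]
```

```bash
python3 -m handwheel '[[255,-0.06,0.012,0,0,0,0],[255,-0.06,0.012,0,0,0,0],[255,-0.06,0.012,0,0,0,0],[255,-0.03,0.006,0,0,0,0],[255,-0.02,0.004,0,0,0,0],[255,-0.02,0.004,0,0,0,0],[255,-0.02,0.004,0,0,0,0],[255,-0.02,0.004,0,0,0,0]]'
```

```text
time_s: 26.9
tool_pos: [0.6582, 0.1525, 0.0339]
tool_rot: [-3.141, 0.176, 2.945]
wrist_force: [3.2, -0.1, -0.5]
width: 0.0001
grip_force: 1.7
```

```bash
python3 -m handwheel '[[255,-0.02,0.004,0,0,0,0],[255,-0.02,0.004,0,0,0,0],[255,-0.02,0.004,0,0,0,0],[255,-0.02,0.004,0,0,0,0],[255,-0.02,0.004,0,0,0,0],[255,-0.02,0.004,0,0,0,0],[255,0,0,0,0,0,0],[255,0,0,0,0,0,0]]'
python3 -c "
from h import *
s=r.read_state();print(s['wrist_force'],(s['tool_pos'][:2]-O)@U)
a=r.snapshot('wrist')
for v in range(205,260,4): print(v,[int(a[v,u].mean()) for u in range(292,344,4)])
prof('scene')"
```

```text
time_s: 27.9
tool_pos: [0.6519, 0.1537, 0.0337]
tool_rot: [-3.141, 0.175, 2.945]
wrist_force: [2.8, 0.1, 1.0]
width: 0.0
grip_force: 1.7
[2.82704545 0.06530037 0.9626289 ] -0.10909130121516457
205 [90, 90, 93, 174, 133, 155, 172, 158, 132, 177, 95, 94, 93]
209 [91, 92, 95, 115, 204, 223, 225, 221, 188, 112, 94, 93, 94]
213 [94, 93, 93, 183, 194, 145, 137, 151, 194, 158, 94, 93, 92]
217 [95, 95, 97, 166, 124, 156, 166, 151, 121, 172, 90, 90, 90]
221 [93, 92, 92, 114, 214, 220, 222, 218, 195, 119, 94, 96, 98]
225 [91, 91, 92, 168, 193, 145, 137, 143, 202, 145, 105, 105, 104]
229 [95, 97, 97, 179, 124, 155, 166, 150, 123, 161, 99, 99, 99]
233 [100, 102, 100, 122, 199, 220, 221, 218, 174, 133, 101, 100, 101]
237 [99, 100, 100, 132, 216, 162, 150, 167, 212, 115, 103, 103, 103]
241 [102, 101, 101, 103, 113, 129, 142, 121, 111, 106, 98, 97, 97]
245 [100, 44, 38, 72, 106, 105, 37, 58, 106, 106, 43, 40, 59]
249 [54, 39, 39, 81, 106, 105, 37, 58, 106, 106, 48, 39, 39]
253 [78, 78, 81, 100, 106, 105, 35, 53, 106, 106, 84, 78, 80]
257 [79, 80, 83, 103, 106, 105, 36, 51, 106, 106, 92, 83, 82]
[(40.0, 237), (41.5, 237), (43.0, 238), (44.5, 239), (46.0, 238), (47.5, 238), (49.0, 240), (50.5, 241), (52.0, 239), (53.5, 238), (55.0, 240), (56.5, 243), (58.0, 242), (59.5, 239), (61.0, 238), (62.5, 241), (64.0, 242), (65.5, 240), (67.0, 239), (68.5, 240), (70.0, 242), (71.5, 241), (73.0, 239), (74.5, 239), (76.0, 244), (77.5, 248), (79.0, 232), (80.5, 196), (82.0, 148), (83.5, 107), (85.0, 102), (86.5, 146), (88.0, 190), (89.5, 211), (91.0, 204), (92.5, 198), (94.0, 197), (95.5, 198), (97.0, 203), (98.5, 198)]
```

The tail is now being pushed, with about 3 N sliding force. The shaft has moved about 11 mm and roughly 3.5 mm is left, so I'm creeping on.

```bash
python3 -m handwheel '[[255,-0.005,0.001,0,0,0,0],[255,-0.005,0.001,0,0,0,0],[255,-0.005,0.001,0,0,0,0],[255,-0.005,0.001,0,0,0,0],[255,-0.005,0.001,0,0,0,0],[255,-0.005,0.001,0,0,0,0],[255,-0.005,0.001,0,0,0,0],[255,-0.005,0.001,0,0,0,0]]'
```

```text
time_s: 29.0
tool_pos: [0.65, 0.1542, 0.0337]
tool_rot: [-3.141, 0.175, 2.945]
wrist_force: [4.3, -0.0, 1.9]
width: -0.0
grip_force: 2.3
```

```bash
python3 -m handwheel '[[255,-0.004,0.001,0,0,0,0],[255,-0.004,0.001,0,0,0,0],[255,-0.004,0.001,0,0,0,0],[255,-0.004,0.001,0,0,0,0],[255,0,0,0,0,0,0],[255,0,0,0,0,0,0],[255,0,0,0,0,0,0],[255,0,0,0,0,0,0]]'
```

```text
time_s: 30.0
tool_pos: [0.6496, 0.1542, 0.0338]
tool_rot: [-3.141, 0.176, 2.945]
wrist_force: [6.4, -1.2, 0.5]
width: 0.0
grip_force: 2.9
```

```bash
python3 -m handwheel '[[255,0,0,-0.003,0,0,0],[255,-0.003,0.0006,-0.003,0,0,0],[255,-0.003,0.0006,0,0,0,0],[255,0,0,0,0,0,0],[255,0,0,0,0,0,0],[255,0,0,0,0,0,0],[255,0,0,0,0,0,0],[255,0,0,0,0,0,0]]'
python3 -c "
from h import *
s=r.read_state();print(s['wrist_force'],(s['tool_pos'][:2]-O)@U)
prof('scene')"
```

```text
time_s: 31.0
tool_pos: [0.6496, 0.1542, 0.0337]
tool_rot: [-3.141, 0.177, 2.945]
wrist_force: [6.3, -0.2, 2.3]
width: 0.0001
grip_force: 3.1
[ 6.25171909 -0.24646214  2.25085988] -0.10675117470391106
[(40.0, 237), (41.5, 237), (43.0, 238), (44.5, 239), (46.0, 238), (47.5, 238), (49.0, 241), (50.5, 241), (52.0, 239), (53.5, 238), (55.0, 240), (56.5, 243), (58.0, 242), (59.5, 239), (61.0, 238), (62.5, 241), (64.0, 242), (65.5, 240), (67.0, 239), (68.5, 240), (70.0, 242), (71.5, 241), (73.0, 238), (74.5, 238), (76.0, 240), (77.5, 245), (79.0, 243), (80.5, 238), (82.0, 222), (83.5, 170), (85.0, 132), (86.5, 151), (88.0, 187), (89.5, 208), (91.0, 203), (92.5, 198), (94.0, 197), (95.5, 198), (97.0, 204), (98.5, 198)]
```

```bash
python3 -m handwheel '[[255,-0.004,0.0008,-0.001,0,0,0],[255,-0.004,0.0008,-0.001,0,0,0],[255,-0.004,0.0008,-0.001,0,0,0],[255,0,0,0,0,0,0],[255,0,0,0,0,0,0],[255,0,0,0,0,0,0],[255,0,0,0,0,0,0],[255,0,0,0,0,0,0]]'
```

```text
time_s: 32.05
tool_pos: [0.6496, 0.1542, 0.0338]
tool_rot: [-3.142, 0.178, 2.944]
wrist_force: [7.5, -1.3, 0.8]
width: 0.0001
grip_force: 3.7
```

```bash
python3 -m handwheel '[[255,-0.004,0.0008,-0.001,0,0,0],[255,-0.004,0.0008,-0.001,0,0,0],[255,0,0,0,0,0,0],[255,0,0,0,0,0,0],[255,0,0,0,0,0,0],[255,0,0,0,0,0,0],[255,0,0,0,0,0,0],[255,0,0,0,0,0,0]]'
```

```text
time_s: 33.05
tool_pos: [0.6495, 0.1542, 0.0338]
tool_rot: [3.141, 0.178, 2.944]
wrist_force: [8.0, -0.2, 0.5]
width: 0.0002
grip_force: 4.1
```

Firmly at the stop, with about 8 N of push. Now adding some downward bearing and a little more push.

```bash
python3 -m handwheel '[[255,0,0,-0.004,0,0,0],[255,-0.003,0.0006,-0.004,0,0,0],[255,-0.003,0.0006,-0.004,0,0,0],[255,0,0,0,0,0,0],[255,0,0,0,0,0,0],[255,0,0,0,0,0,0],[255,0,0,0,0,0,0],[255,0,0,0,0,0,0]]'
```

```text
time_s: 34.05
tool_pos: [0.6496, 0.1543, 0.0337]
tool_rot: [3.141, 0.179, 2.944]
wrist_force: [8.5, -1.0, 2.3]
width: 0.0001
grip_force: 4.2
```

```bash
python3 -m handwheel '[[255,-0.003,0.0006,-0.004,0,0,0],[255,-0.003,0.0006,-0.004,0,0,0],[255,-0.003,0.0006,-0.004,0,0,0],[255,-0.003,0.0006,0,0,0,0],[255,0,0,0,0,0,0],[255,0,0,0,0,0,0],[255,0,0,0,0,0,0],[255,0,0,0,0,0,0]]'
```

```text
time_s: 35.05
tool_pos: [0.6496, 0.1543, 0.0336]
tool_rot: [3.141, 0.18, 2.944]
wrist_force: [8.4, -2.0, 5.0]
width: -0.0003
grip_force: 4.6
```

```bash
python3 -m handwheel '[[255,0,0,0,0,0,0],[255,0,0,0,0,0,0],[255,0,0,0,0,0,0],[255,0,0,0,0,0,0],[255,0,0,0,0,0,0],[255,0,0,0,0,0,0],[255,0,0,0,0,0,0],[255,0,0,0,0,0,0]]'
python3 -c "
from h import *
for i in range(3): s=r.read_state();print(s['wrist_force'],s['wrist_torque']);r.snapshot('top')
prof('scene')"
```

```text
time_s: 36.05
tool_pos: [0.6496, 0.1543, 0.0336]
tool_rot: [3.141, 0.18, 2.944]
wrist_force: [8.3, -2.1, 4.9]
width: 0.0002
grip_force: 4.6
[ 8.2572562  -2.08933352  4.88836221] [-0.33065722 -1.65790818 -0.01922676]
[ 8.1045106  -1.54727114  4.7664218 ] [-0.31129697 -1.65531553 -0.01408724]
[ 8.27416738 -1.39817407  4.89965828] [-3.74563681e-01 -1.71726551e+00  1.53565568e-03]
[(40.0, 237), (41.5, 237), (43.0, 238), (44.5, 239), (46.0, 238), (47.5, 238), (49.0, 240), (50.5, 241), (52.0, 239), (53.5, 238), (55.0, 240), (56.5, 243), (58.0, 242), (59.5, 239), (61.0, 238), (62.5, 241), (64.0, 242), (65.5, 240), (67.0, 239), (68.5, 240), (70.0, 243), (71.5, 241), (73.0, 238), (74.5, 237), (76.0, 240), (77.5, 245), (79.0, 243), (80.5, 238), (82.0, 222), (83.5, 170), (85.0, 132), (86.5, 152), (88.0, 187), (89.5, 208), (91.0, 203), (92.5, 198), (94.0, 197), (95.5, 198), (97.0, 204), (98.5, 198)]
```

```bash
python3 -m handwheel '[[255,-0.006,0.0012,0.002,0,0,0],[255,-0.006,0.0012,0.002,0,0,0],[255,-0.006,0.0012,0,0,0,0],[255,-0.006,0.0012,0,0,0,0],[255,0,0,0,0,0,0],[255,0,0,0,0,0,0],[255,0,0,0,0,0,0],[255,0,0,0,0,0,0]]'
```

```text
time_s: 37.25
tool_pos: [0.6495, 0.1543, 0.0338]
tool_rot: [3.14, 0.182, 2.944]
wrist_force: [11.5, -2.1, 3.1]
width: 0.0001
grip_force: 6.1
```

```bash
python3 -m handwheel '[[255,0,0,0,0,0,0],[255,0,0,0,0,0,0],[255,0,0,0,0,0,0],[255,0,0,0,0,0,0],[255,0,0,0,0,0,0],[255,0,0,0,0,0,0],[255,0,0,0,0,0,0],[255,0,0,0,0,0,0]]'
```

```text
time_s: 38.25
tool_pos: [0.6495, 0.1543, 0.0338]
tool_rot: [3.14, 0.182, 2.944]
wrist_force: [11.7, -2.6, 2.4]
width: 0.0005
grip_force: 6.1
```

Holding at about 11.9 N push with 2.5-3 N down. One more second with slightly more bearing, then straight back off and up.

```bash
python3 -m handwheel '[[255,0,0,-0.003,0,0,0],[255,0,0,0,0,0,0],[255,0,0,0,0,0,0],[255,0,0,0,0,0,0],[255,0,0,0,0,0,0],[255,0,0,0,0,0,0],[255,0,0,0,0,0,0],[255,0,0,0,0,0,0]]'
python3 -m handwheel '[[255,0.01,-0.002,0,0,0,0],[255,0.02,-0.004,0,0,0,0],[255,0.04,-0.008,0,0,0,0],[255,0.1,-0.02,0,0,0,0],[255,0.2,-0.04,0,0,0,0],[255,0.3,-0.06,0.1,0,0,0],[255,0,0,0.5,0,0,0],[255,0,0,0.5,0,0,0]]'
python3 -m handwheel '[[255,0,0,0.5,0,0,0],[255,0,0,0.4,0,0,0],[255,0,0,0,0,0,0],[255,0,0,0,0,0,0],[255,0,0,0,0,0,0],[255,0,0,0,0,0,0],[255,0,0,0,0,0,0],[255,0,0,0,0,0,0]]'
python3 -c "
from h import *
prof('scene')"
```

```text
time_s: 39.25
tool_pos: [0.6495, 0.1543, 0.0338]
tool_rot: [3.14, 0.182, 2.943]
wrist_force: [11.5, -1.4, 2.6]
width: 0.0001
grip_force: 6.1
time_s: 40.25
tool_pos: [0.6785, 0.1479, 0.0863]
tool_rot: [-3.14, 0.172, 2.945]
wrist_force: [0.6, 0.4, -0.6]
width: 0.0001
grip_force: 0.0
time_s: 41.25
tool_pos: [0.6792, 0.1483, 0.1318]
tool_rot: [-3.141, 0.175, 2.945]
wrist_force: [-0.7, 0.6, 0.2]
width: -0.0002
grip_force: 0.0
[(40.0, 237), (41.5, 237), (43.0, 238), (44.5, 239), (46.0, 238), (47.5, 239), (49.0, 241), (50.5, 241), (52.0, 239), (53.5, 238), (55.0, 240), (56.5, 243), (58.0, 242), (59.5, 239), (61.0, 239), (62.5, 241), (64.0, 243), (65.5, 240), (67.0, 240), (68.5, 240), (70.0, 243), (71.5, 241), (73.0, 238), (74.5, 238), (76.0, 240), (77.5, 245), (79.0, 243), (80.5, 238), (82.0, 222), (83.5, 170), (85.0, 133), (86.5, 152), (88.0, 188), (89.5, 208), (91.0, 203), (92.5, 198), (94.0, 197), (95.5, 199), (97.0, 204), (98.5, 198)]
```

The shaft's end hasn't moved since the arm let go: the brightness profile is the same. Handing in.

```bash
python3 -c "
from plant import r
print(r.hand_in())"
```

```text
the job is handed in; nothing more can be done
None
```

The shaft lies in both saddles against the back stop: I held it there for about 2 s at roughly 12 N with 2–3 N down, let go, and handed in at about 41 s; the hand-in returned no verdict.

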